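Stop the tester and show the chip tray's underside to the camera

TASK

The tester has finished: press the red mushroom stop button all the way down, then turn its head clockwise to its end stop to reset it, and leave it standing out again. Then lift the off-white lidded chip tray out of the test nest and show its underside to the inspection camera, at the camera's viewing point 11 cm out from the lens: the underside squarely facing the tilted lens, the tray's edges parallel to the edges of the camera's base plate. Finish holding the tray still there in the air; do not touch the camera, or shift the loupe, black tray, dish or tweezers.

Things in the scene. Friction and masses are not known exactly. Their poses are not given: they have to be found in the camera images.
- stop_box: Yellow stop box, 70x70 mm, fixed to the table (its place and yaw vary); origin at the centre of its underside, z up. Its top plate is at 45 mm, a black collar of 30 mm diameter rises to 53 mm in the middle; the red mushroom head stands above that. (Room: the microscope's eyepieces left of the work jut out to x = 0.51, y = 0.00 to 0.15 m, 0.31 to 0.41 m high.)
- stop_top (a point): Centre of the domed top of the red mushroom head, 79.5 mm above the table when out. The head is round, 40 mm in diameter and 19.5 mm tall (underside 60 mm above the table, 6 mm lower when pressed); its side can be gripped from above. The top bears white arrows.
- stop_press (a joint): How far the mushroom head is pressed down, m: 0 out, 0.006 fully down. It is sprung: about 2 N starts it, about 4.5 N holds it fully down, and it comes back up when let go.
- stop_twist (a joint): Turn of the mushroom head, rad, growing clockwise as seen from above: from 0 to an end stop at 0.9 (it starts between 0 and 0.15). It has light friction (0.03 N m) and stays where it is left. It turns whether pressed or not.
- nest: Test nest, fixed (place and yaw vary; left or right of the stop box); origin under its centre. Blue base 90x90x8 mm; a 30x30 mm pedestal and 10 mm diagonal arms carry the tray at 32 mm. Two 5 mm pins at each corner, 22 mm from the middles of the edges and up to 38 mm high, guide it with 1 to 2 mm play. The middles of its four sides are free for fingers down to the base.
- tray_center (a point): Centre (half-way up) of the off-white lidded chip tray, 51x51x12 mm, about 35 g, a solid closed box. x and y axes along its edges, z out of its lid. In the nest it lies level, its underside 32 mm and its centre 38 mm above the table, within 0.04 rad of square with the nest.
- cam: Base of the inspection camera, fixed to the table (place and yaw vary): steel plate 90x80x10 mm with two upright cheeks. Origin at the centre of its underside; x points away from the robot at yaw 0, z up. The camera reaches up to about 90 mm above the table.
- cam_head: The camera itself, a black tube of 50 mm diameter with a white light ring round the lens. Origin at the centre of the lens glass, 80 mm above the table and 10 mm to the -x side of the base's origin. Its z axis is the direction in which the lens looks: up, leaning by 25 degrees from vertical towards the base's -x (towards the robot); y is parallel to the base's y edge.
- view_point (a point): The viewing point, in the air 110 mm out from the lens along its axis (180 mm above the table): the centre of the tray belongs here, with the tray's z axis along the camera head's z axis (so that the underside faces the lens) and the tray's edges parallel to the head's x and y axes, any of the four ways round.
- loupe: Black loupe, 35 mm in diameter, 34 mm tall; bystander. Origin under its centre.
- black_tray: Black chip tray, 51x51x10 mm, on the table; bystander, not the one wanted. Origin under its centre.
- petri_dish: Clear dish with chips in it, 58 mm in diameter, 12 mm tall; bystander. Origin under its centre.
- tweezers: Black tweezers, 110x13x9 mm, lying on the table; bystander. Origin under its centre.
Mind the look-alikes: they are no part of the job. What is shaped like the part that bears tray_center but purple is not meant.

How it is judged:
By the outcome, as a careful person would: the job done as asked, in the order asked, and still so for the second after the job is handed in, while the arm keeps its last pose, push and grip.
It also fails if it takes over 54 s, if anything falls off the work surface, if the arm or the gripper's body presses on something with over 40 N, if the wrist force passes 120 N, or if a joint passes its speed limit or range.

ROBOT

A 6-joint arm with a two-finger parallel gripper is mounted at the origin on a cart in front of the work surface, level with it; the furniture and walls round the work are solid. World frame = base frame: x ahead of the robot, y to its left, z up, the work surface at z = 0. Lengths are in m, angles in rad, forces in N, time in s.
With the tool pointing down it reaches from about 0.275 to 0.85 m from the base axis. Payload 19 kg.
Tool frame: the origin (TCP) lies at the very end of the fingers, on their centre line; the grasp point (between the pads) lies 19 mm behind it; z points along the fingers, y is the line along which they close (so a half turn about z gives the same grasp; the last joint's range is limited). The gripper opens to 85 mm and grips with 20 to 120 N. Pads are 22 mm wide; open, the fingers measure 114 mm over their backs; the gripper's body (76 mm by 85 mm) begins 54 mm behind the grasp point. The pads swing forward as they close: fully open they stand 13 mm farther back than shut.
Start: joints at [1.215, 0.15, 1.437, -0, 1.554, -0.134], TCP at [0.126, 0.561, 0.231] pointing down, gripper open.
Joint ranges: [-2.8, 2.8], [-0.68, 2.1], [0.12, 2.68], [-1.39, 4.53], [0.16, 2.79], [-2.81, 2.81]. Speed limits (rad/s): [1.89, 1.89, 2.22, 3.01, 3.01, 3.01].

INTERFACE

Orientations are given as a rotation vector (axis times angle).
In Python, from bench import observe, read_camera, camera_info, close_job, boxes_of, regions_of gives the robot as it stands.
- The arm moves only by the tool play_rows, never from a script. Its argument "steps" is one flat list of numbers, 7 for each row, row after row: the turn, a rotation vector about the tool's x, y, z in rad, then the shift along the tool's x, y, z in cm, then the closure, from 0 (fully open) to 1 (shut). A call has 1 to 8 rows; each row is the pose to reach, as a shift and turn from the pose commanded when the call began, along the tool's axes at that moment; what a row does not reach only later rows make up. A row lasts 1/12 s, in which the tool goes at most 41.7 mm and 7.16 degrees, less where a joint would pass 70% of its speed; a pose out of reach is approached as far as the arm can. A call with a gripper value outside its range is refused whole. The fingers move at their own pace and stop on an object; "force" is the grip in N (left out, the last holds). Time passes only in rows, so rows that repeat a pose let the fingers close. It gives the time, the measured TCP pose, the force, the opening and the grip force at its end, in the units of the state.
- observe(): the state, without advancing time (a new reading comes with each control period).
- read_camera(name): name is "side" or "top" or "wrist"; returns (picture, depth): 420x560x3 uint8, blue, green, red; 420x560 float32, m along the optical axis (not along the pixel's ray), 0 where there is no reading.
- camera_info(name): a dict with "camera_matrix" (3x3 intrinsics, pixels), "rvec" (rotation vector, rad) and "tvec" (3), from world to camera coordinates, as OpenCV has them. Camera axes: x right, y down, z forward; pixel columns grow to the right and rows downward; lengths in m; the calibration is good to about 2 mm. The wrist camera is an equidistant fisheye: a pixel r from the principal point sees the ray r / f radians off the axis. A picture is of the moment at which its call begins: read the wrist's pose just before it. camera_info takes no time and is no camera call; for the wrist camera it gives the pose at the moment of the call.
- close_job(): hands the job in; it is judged then, once.
Trained networks look in the newest picture that a camera, given by its name, has taken for a name from the list of things; names that differ only in an ending like _2 or _b are one class to them, and where a whole thing is asked for, a point or a joint stands for the part that bears it (a point fixed in the world has none). Each returns a list of dicts, best first, with "p" (0 to 1); they miss things now and then, are a little off and sometimes report something else, mostly with a low value. They report only what shows in the picture. A call takes as long as a camera call. They do not tell look-alikes from the thing itself.
- boxes_of(camera, label): "centre" ([column, row] as shares, 0 to 1, of the picture: columns of its width, rows of its height, amid what is visible of it).
- regions_of(camera, label): "region" (420x560 bool, what is visible of it) and "centre" ([column, row] as shares, 0 to 1, of the picture: columns of its width, rows of its height, amid what is visible of it).
The state is a dict: "time": time; "q": joint angles; "joint_velocities": joint speeds; "effort": joint torques, N m; "tcp_pos": TCP position; "tcp_rot": TCP orientation; "contact_force": force on the tool from outside, world axes, zero at the start; "moment": the same for the moment, N m; "width": finger opening in m; "finger_force": force on a finger pad.
Only numpy, scipy, OpenCV 4.12 (cv2) and the standard library are available. Lean on these libraries where they do the work, as an engineer would, in place of code of your own. Each camera call takes 0.05 s, during which the arm holds its last target. There are 200 camera calls.

## Working session

There is one attempt and no reset: what is moved stays moved. The work goes in short steps, Python scripts to look and compute and a tool call to move; the robot and the scene stay as the last step left them, time stands still between calls to the robot, and variables do not carry over. Pictures are saved under pics/ and viewed, at most 10 in all, crops included, and the job is handed in when it is done.

Besides the shell and the picture viewer there is one more tool, called as name(argument=value, ...), one argument or row to a line, values as JSON. play_rows: Moves the arm, as the interface text tells. Its arguments: {"type":"object","properties":{"steps":{"type":"array"},"force":{"type":"number"}},"required":["steps"]}

```bash
mkdir -p pics; ls
cat > h.py <<'E'
import numpy as np, cv2
from scipy.spatial.transform import Rotation as R
from bench import *
def cam(n):
    i=camera_info(n); K=np.array(i["camera_matrix"]); Rm=cv2.Rodrigues(np.array(i["rvec"],float))[0]; t=np.array(i["tvec"],float).ravel()
    return K,Rm,t
def pts(n,depth,mask,c=None):
    K,Rm,t=c or cam(n); v,u=np.nonzero(mask&(depth>0)); d=depth[v,u]
    x=(u-K[0,2])/K[0,0]; y=(v-K[1,2])/K[1,1]
    if n=="wrist":
        r=np.hypot(x,y)+1e-12; s=np.tan(r)/r; x=x*s; y=y*s
    return (np.c_[x*d,y*d,d]-t)@Rm, np.c_[u,v]
E
python3 - <<'E'
from h import *
s=observe(); print(s)
for n in ("top","side"):
    p,d=read_camera(n); cv2.imwrite(f"pics/{n}0.png",p); np.save(n+"d.npy",d)
    print(n,cam(n))
    for l in ["stop_box","stop_top","nest","tray_center","cam","cam_head","loupe","black_tray","petri_dish","tweezers"]:
        for r in regions_of(n,l)[:3]:
            w,_=pts(n,d,r["region"])
            print(n,l,round(r["p"],2),np.round(np.array(r["centre"])*[560,420]),len(w),np.round(np.median(w,0),3) if len(w) else '',np.round(w.max(0),3) if len(w) else '')
E
```

```text
pics
{'time': 0.0, 'q': array([ 1.21501900e+00,  1.50983816e-01,  1.43802979e+00, -1.50471726e-05,
        1.55382313e+00, -1.34022969e-01]), 'joint_velocities': array([ 5.78529940e-04,  5.30279417e-05, -6.70797108e-04, -3.26884720e-04,
       -5.85449335e-04, -7.54874803e-04]), 'effort': array([ 1.16801100e-03, -7.13055825e+01, -5.70886838e+01, -1.31756206e-04,
        8.85180401e-03,  4.76303967e-05]), 'tcp_pos': array([0.12641339, 0.56066984, 0.23067733]), 'tcp_rot': array([-3.47585413e-01, -3.12201565e+00,  1.90143721e-03]), 'contact_force': array([-0.24510204, -0.34551271,  0.18903723]), 'moment': array([0.00169931, 0.02137833, 0.01754814]), 'finger_force': 0.0, 'width': 0.08549021324419599}
top (array([[384.6112403 ,   0.        , 282.48503362],
       [  0.        , 384.6112403 , 212.28145207],
       [  0.        ,   0.        ,   1.        ]]), array([[-0.09579323, -0.99540007, -0.00153302],
       [-0.97389482,  0.09404184, -0.2066035 ],
       [ 0.2057973 , -0.01829821, -0.97842355]]), array([-0.0172762 ,  0.59681536,  0.95788807]))
top stop_box 0.87 [306. 268.] 737 [ 0.44
[... 1601 characters left out ...]
 [362. 220.] 503 [ 0.423 -0.268  0.008] [ 0.482 -0.131  0.078]
side tray_center 0.89 [341. 278.] 375 [0.436 0.003 0.012] [0.461 0.023 0.015]
side tray_center 0.52 [363. 209.] 250 [ 0.433 -0.276  0.043] [ 0.48  -0.252  0.047]
side cam 0.7 [288. 212.] 877 [ 0.625 -0.217  0.023] [ 0.72  -0.182  0.091]
side cam_head 0.69 [290. 197.] 261 [ 0.625 -0.224  0.075] [ 0.652 -0.208  0.091]
side black_tray 0.51 [256. 208.] 160 [ 0.738 -0.267  0.009] [ 0.763 -0.242  0.012]
side black_tray 0.37 [287. 199.] 288 [ 0.626 -0.224  0.073] [ 0.716 -0.202  0.091]
side petri_dish 0.59 [238. 220.] 85 [ 0.763 -0.165  0.005] [0.784 0.072 0.155]
side tweezers 0.66 [357. 330.] 294 [0.374 0.139 0.004] [0.424 0.162 0.009]
```

View pics/top0.png

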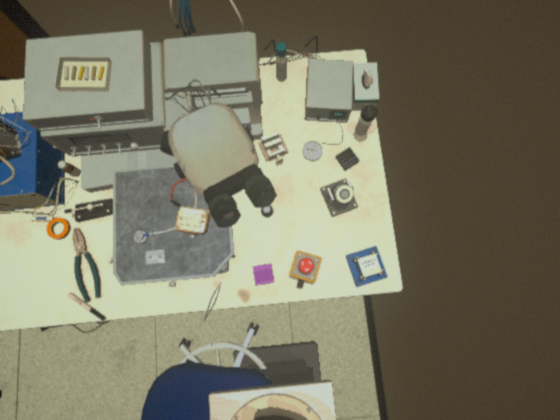

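View pics/side0.png

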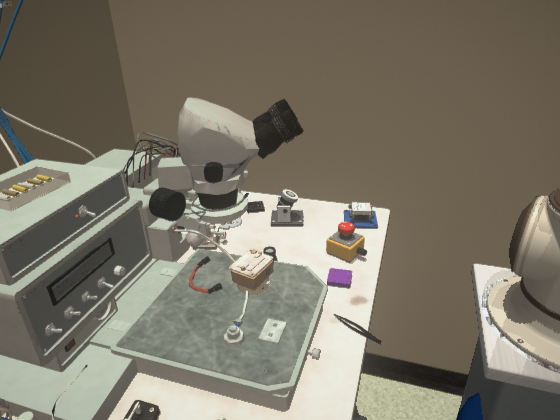

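Run:
```python
from h import *
for n in ("top","side"):
    p=cv2.imread(f"pics/{n}0.png"); d=np.load(n+"d.npy"); m=d>0
    w,uv=pts(n,d,m); c=p[uv[:,1],uv[:,0]].astype(int)
    # red head
    red=(c[:,2]>150)&(c[:,1]<90)&(c[:,0]<90)&(w[:,2]>.055)&(w[:,2]<.1)&(abs(w[:,0]-.447)<.06)&(abs(w[:,1]+.12)<.06)
    print(n,"red",red.sum(),w[red].mean(0).round(4),w[red].min(0).round(3),w[red].max(0).round(3))
    def rect(cx,cy,r,z0,z1,f=None):
        k=(np.hypot(w[:,0]-cx,w[:,1]-cy)<r)&(w[:,2]>z0)&(w[:,2]<z1)
        if f is not None:k&=f
        q=w[k][:,:2].astype(np.float32); print(n,len(q),np.median(w[k][:,2]).round(4),cv2.minAreaRect(q))
    rect(.435,-.285,.06,.038,.055); rect(.43,-.28,.08,.004,.013,(c[:,0]>c[:,2]+30))
    rect(.62,-.23,.08,.007,.016); rect(.62,-.23,.08,.07,.095)
    if n=="top":
        z=(w[:,0]>-.05)&(w[:,0]<.4)&(w[:,1]>.05)&(w[:,1]<.6)
        for x in np.arange(0,.4,.1):
            print([ (round(float(np.percentile(w[z&(abs(w[:,0]-x)<.05)&(abs(w[:,1]-y)<.05)][:,2],95)),2) if (z&(abs(w[:,0]-x)<.05)&(abs(w[:,1]-y)<.05)).any() else None) for y in np.arange(.1,.6,.1)])
```

```text
top red 65 [ 0.4441 -0.1176  0.0765] [ 0.43  -0.136  0.072] [ 0.463 -0.102  0.081]
top 394 0.0434 ((0.43404000997543335, -0.28856056928634644), (0.055350031703710556, 0.0637250542640686), 17.781747817993164)
top 421 0.0074 ((0.43416252732276917, -0.2876540422439575), (0.08670493960380554, 0.08779601752758026), 11.661395072937012)
top 427 0.0096 ((0.6320742964744568, -0.23742368817329407), (0.08967310190200806, 0.08037658780813217), 15.466318130493164)
top 278 0.0808 ((0.6240856051445007, -0.239476278424263), (0.04660014435648918, 0.048625629395246506), 18.13181495666504)
[None, -0.22, -0.22, -0.23, None]
[0.01, -0.0, -0.22, -0.23, -0.74]
[-0.23, -0.22, -0.23, -0.25, -0.74]
[-0.71, -0.74, -0.74, -0.74, -0.74]
side red 82 [ 0.444  -0.1127  0.077 ] [ 0.428 -0.134  0.073] [ 0.462 -0.099  0.081]
side 200 0.0437 ((0.4356865882873535, -0.2831370234489441), (0.05764174088835716, 0.06049693748354912), 7.379939079284668)
side 204 0.0079 ((0.43204471468925476, -0.2860162556171417), (0.0886768251657486, 0.09389802068471909), 10.20267105102539)
side 320 0.0101 ((0.631435751914978, -0.23477068543434143), (0.08777882903814316, 0.08700329065322876), 15.190205574035645)
side 168 0.0805 ((0.6234503388404846, -0.23576995730400085), (0.04407048597931862, 0.05210619419813156), 15.676894187927246)
```

```bash
cat >> h.py <<'E'
def rel(targets, yaw=None):
    """targets: list of (pos, R or None) -> rows in current tool frame"""
    s=observe(); R0=R.from_rotvec(s["tcp_rot"]); p0=s["tcp_pos"]
    for p,Rt in targets:
        rv=(R0.inv()*Rt).as_rotvec() if Rt is not None else np.zeros(3)
        print(np.round(rv,4),np.round(R0.inv().apply(np.array(p)-p0)*100,2))
def down(a):  # tool straight down, tool y at world angle a (deg)
    a=np.radians(a); y=np.array([np.cos(a),np.sin(a),0]); z=np.array([0,0,-1.]); return R.from_matrix(np.c_[np.cross(y,z),y,z])
E
python3 -c "
from h import *
rel([((.24,.27,.25),None),((.33,0,.25),None),((.446,-.118,.25),None)])"
```

```text
[0. 0. 0.] [-17.47 -25.88  -1.87]
[0. 0. 0.] [-32.19 -50.24  -1.87]
[0. 0. 0.] [-46.1  -59.2   -1.87]
```

play_rows(
  steps=[0,0,0,-17.5,-25.9,-1.9,0,0,0,0,-17.5,-25.9,-1.9,0,0,0,0,-17.5,-25.9,-1.9,0,0,0,0,-17.5,-25.9,-1.9,0,0,0,0,-17.5,-25.9,-1.9,0,0,0,0,-17.5,-25.9,-1.9,0,0,0,0,-17.5,-25.9,-1.9,0,0,0,0,-18.3,-27.5,-1.9,0],
)

```text
time: 1.77
tcp_pos: [0.2447, 0.2506, 0.2507]
tcp_rot: [0.347, 3.121, 0.001]
contact_force: [1.5, -0.2, 0.6]
width: 0.0854
finger_force: 0.0
```

```bash
python3 -c "
from h import *
print(observe()['q'].round(2))
rel([((.33,0,.25),down(77)),((.446,-.118,.25),down(77))])"
```

```text
[ 0.58 -0.35  1.85 -0.    1.64 -0.77]
[0.0006 0.0009 0.0057] [-13.82 -22.58   0.07]
[0.0006 0.0009 0.0057] [-27.73 -31.54   0.07]
```

play_rows(
  steps=[0,0,0,-13.8,-22.6,0,0,0,0,0,-13.8,-22.6,0,0,0,0,0,-13.8,-22.6,0,0,0,0,0,-13.8,-22.6,0,0,0,0,0,-13.8,-22.6,0,0,0,0,0,-13.8,-22.6,0,0,0,0,0,-18,-25.5,0,0,0,0,0,-22,-28,0,0],
)

```text
time: 2.43
tcp_pos: [0.3591, -0.0201, 0.2509]
tcp_rot: [0.348, 3.12, -0.001]
contact_force: [1.4, 1.2, 1.8]
width: 0.0855
finger_force: 0.0
```

Run:
```python
from h import *
s=observe(); print(s['q'].round(2)); c=cam("wrist"); p,d=read_camera("wrist"); cv2.imwrite("pics/w1.png",p)
for l in ["stop_top","stop_box","nest","tray_center"]:
    for r in regions_of("wrist",l)[:2]:
        w,_=pts("wrist",d,r["region"],c); print(l,round(r["p"],2),(np.array(r["centre"])*[560,420]).round(),len(w),np.median(w,0).round(4),w.min(0).round(3),w.max(0).round(3))
        if l!="nest": k=w[:,2]>{"stop_top":.06,"stop_box":.04,"tray_center":.038}[l]; print("  ",cv2.minEnclosingCircle(w[k][:,:2].astype(np.float32)),cv2.minAreaRect(w[k][:,:2].astype(np.float32)))
rel([((.446,-.118,.25),down(77))])
```

```text
[-0.27 -0.32  1.83 -0.    1.63 -1.62]
stop_top 0.76 [218. 281.] 881 [ 0.4428 -0.1173  0.0775] [ 0.427 -0.14   0.063] [ 0.467 -0.101  0.081]
   ((0.44670623540878296, -0.12010671943426132), 0.020471777766942978) ((0.4462243914604187, -0.12002778053283691), (0.03788017854094505, 0.037294477224349976), 70.35211181640625)
stop_box 0.64 [225. 261.] 3527 [ 0.4322 -0.1104  0.0443] [ 0.392 -0.163 -0.001] [ 0.495 -0.077  0.081]
   ((0.44755831360816956, -0.1200752705335617), 0.04585407301783562) ((0.44626063108444214, -0.12070521712303162), (0.06841624528169632, 0.06759124994277954), 67.53569030761719)
nest 0.76 [126. 263.] 1929 [ 0.4172 -0.2653  0.0077] [ 0.381 -0.354 -0.001] [ 0.488 -0.234  0.039]
nest 0.35 [222. 278.] 845 [ 0.4427 -0.1174  0.0775] [ 0.427 -0.138  0.062] [ 0.464 -0.101  0.081]
tray_center 0.89 [111. 279.] 1155 [ 0.4311 -0.283   0.0435] [ 0.404 -0.358 -0.001] [ 0.478 -0.258  0.046]
   ((0.4332793354988098, -0.28819215297698975), 0.03462347015738487) ((0.43314898014068604, -0.287886381149292), (0.05186421051621437, 0.05292621999979019), 10.806373596191406)
tray_center 0.77 [312. 237.] 1554 [ 0.4363 -0.0063  0.0119] [ 0.411 -0.033 -0.001] [0.471 0.02  0.014]
   ((0.0, 0.0), 0.0) ((0.0, 0.0), (0.0, 0.0), 0.0)
[ 0.0001 -0.0005  0.0042] [-10.7   -7.86   0.02]
```

View pics/w1.png

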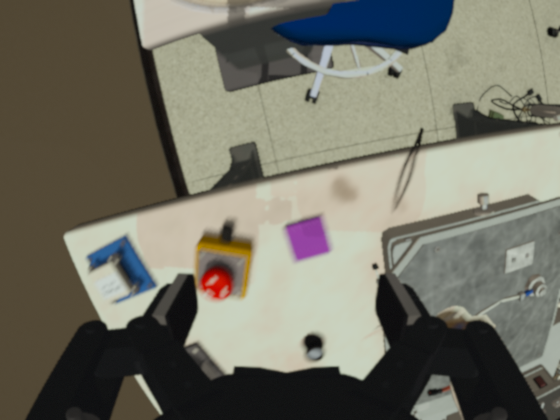

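```bash
python3 -c "
from h import *
rel([((.4465,-.1203,.10),down(77)),((.4465,-.1203,.0725),down(77))])"
```

```text
[ 0.0001 -0.0005  0.0042] [-10.81  -8.08  15.02]
[ 0.0001 -0.0005  0.0042] [-10.81  -8.08  17.77]
```

play_rows(
  steps=[0,0,0,-10.8,-8.1,7,1,0,0,0,-10.8,-8.1,7,1,0,0,0,-10.8,-8.1,7,1,0,0,0,-10.8,-8.1,7,1,0,0,0,-10.8,-8.1,14,1,0,0,0,-10.8,-8.1,15,1,0,0,0,-10.8,-8.1,15,1,0,0,0,-10.8,-8.1,15,1],
  force=30,
)

```text
time: 3.35
tcp_pos: [0.4461, -0.1191, 0.1004]
tcp_rot: [-0.345, -3.12, -0.001]
contact_force: [-0.3, 0.3, 0.6]
width: -0.0001
finger_force: 0.0
```

```bash
python3 -c "
from h import *
s=observe();print(s['q'].round(2),s['contact_force'])
rel([((.4465,-.1203,.0735),down(77))])"
```

```text
[-0.43  0.    1.87 -0.    1.27 -1.78] [-0.26877315  0.30049271  0.6279935 ]
[ 0.0005 -0.0025  0.0069] [-0.07 -0.11  2.69]
```

play_rows(
  steps=[0,0,0,-0.1,-0.1,1.7,1,0,0,0,-0.1,-0.1,2.2,1,0,0,0,-0.1,-0.1,2.5,1,0,0,0,-0.1,-0.1,2.7,1,0,0,0,-0.1,-0.1,2.75,1,0,0,0,-0.1,-0.1,2.75,1],
)

```text
time: 3.85
tcp_pos: [0.4481, -0.1217, 0.0739]
tcp_rot: [0.347, 3.121, -0.001]
contact_force: [1.3, 1.9, 3.7]
width: 0.0
finger_force: 1.8
```

play_rows(
  steps=[0,0,0,0,0,0.1,1,0,0,0,0,0,0.15,1,0,0,0,0,0,0.2,1,0,0,0,0,0,0.2,1],
)

```text
time: 4.18
tcp_pos: [0.4483, -0.1219, 0.0727]
tcp_rot: [0.347, 3.12, -0.001]
contact_force: [-3.3, 6.5, 25.7]
width: -0.0004
finger_force: 12.6
```

play_rows(
  steps=[0,0,0,0,0,-4,1,0,0,0,0,0,-6,0,0,0,0,0,0,-6,0,0,0,0,0,0,-6,0,0,0,0,0,0,-6,0,0,0,0,0,0,-6,0,0,0,0,0,0,-6,0,0,0,0,0,0,-6,0],
)

```text
time: 4.85
tcp_pos: [0.4472, -0.1217, 0.1302]
tcp_rot: [-0.348, -3.121, -0.0]
contact_force: [0.2, -0.6, 0.0]
width: 0.0835
finger_force: 0.0
```

Run:
```python
from h import *
for n in ("top","side"):
    p,d=read_camera(n); w,uv=pts(n,d,d>0); c=p[uv[:,1],uv[:,0]].astype(int)
    red=(c[:,2]>150)&(c[:,1]<90)&(c[:,0]<90)&(w[:,2]>.045)&(w[:,2]<.1)&(abs(w[:,0]-.447)<.06)&(abs(w[:,1]+.12)<.06)
    print(n,"red",red.sum(),w[red].mean(0).round(4),w[red].max(0).round(3)) if red.any() else 0
rel([((.4465,-.1203,.0555),down(77))])
```

```text
side red 3 [ 0.4404 -0.1063  0.0759] [ 0.441 -0.105  0.077]
[-0.     -0.0007  0.0051] [0.11 0.13 7.49]
```

play_rows(
  steps=[0,0,0,0.1,0.1,4,0,0,0,0,0.1,0.1,7,0,0,0,0,0.1,0.1,7.9,0,0,0,0,0.1,0.1,7.9,1,0,0,0,0.1,0.1,7.9,1,0,0,0,0.1,0.1,7.9,1,0,0,0,0.1,0.1,7.9,1,0,0,0,0.1,0.1,7.9,1],
  force=20,
)

```text
time: 5.62
tcp_pos: [0.4476, -0.121, 0.0532]
tcp_rot: [0.348, 3.12, -0.001]
contact_force: [1.6, -1.2, 1.8]
width: 0.0388
finger_force: 21.0
```

play_rows(
  steps=[0,0,0.125,0,0,0,1,0,0,0.25,0,0,0,1,0,0,0.375,0,0,0,1,0,0,0.5,0,0,0,1,0,0,0.625,0,0,0,1,0,0,0.75,0,0,0,1,0,0,0.8,0,0,0,1,0,0,0.8,0,0,0,1],
)

```text
time: 6.28
tcp_pos: [0.4474, -0.1211, 0.0528]
tcp_rot: [1.538, 2.736, -0.001]
contact_force: [1.8, -3.5, 2.0]
width: 0.0385
finger_force: 21.0
```

```bash
python3 -c "
from h import *
s=observe();print(s['q'].round(3),s['contact_force'],s['moment'],s['width'])"
```

```text
[-4.300e-01  5.400e-02  1.923e+00 -1.000e-03  1.162e+00 -9.770e-01] [ 1.80902507 -3.5364119   2.01733741] [-0.60139115 -0.32545183  0.24397867] 0.03846526140078429
```

play_rows(
  steps=[0,0,0.05,0,0,0,1,0,0,0.1,0,0,0,1,0,0,0.15,0,0,0,1,0,0,0.2,0,0,0,1,0,0,0.2,0,0,0,1],
)

```text
time: 6.7
tcp_pos: [0.4471, -0.1204, 0.0524]
tcp_rot: [1.801, 2.573, 0.001]
contact_force: [1.4, 2.4, 0.9]
width: 0.0386
finger_force: 22.6
```

```bash
python3 -c "
from h import *
s=observe();print(s['q'].round(3),s['contact_force'],s['moment'],s['width'])"
```

```text
[-0.43   0.054  1.924  0.     1.163 -0.779] [1.43072951 2.405786   0.87067192] [ 0.42975398 -0.2820842   0.55455636] 0.03860733751552492
```

play_rows(
  steps=[0,0,0,0,0,0,0,0,0,0,0,0,0,0,0,0,0,0,0,0,0,0,0,0,0,0,0,0,0,0,0,0,0,0,0,0,0,0,0,0,-4,0,0,0,0,0,0,-8,0,0,0,0,0,0,-12,0],
)

```text
time: 7.37
tcp_pos: [0.4462, -0.1204, 0.1732]
tcp_rot: [-1.801, -2.573, 0.001]
contact_force: [0.8, -1.4, 0.0]
width: 0.0852
finger_force: 0.0
```

```bash
python3 -c "
from h import *
s=observe();print(s['q'].round(3))
rel([((.40,-.26,.20),down(10.8)),((.433,-.288,.16),down(10.8))])"
```

```text
[-0.43  -0.059  1.774 -0.     1.428 -0.78 ]
[-0.001  -0.0007  0.1609] [-11.54  -9.12  -2.68]
[-0.001  -0.0007  0.1609] [-15.3   -6.97   1.32]
```

play_rows(
  steps=[0,0,0.16,-11.5,-9.1,-2.7,0,0,0,0.16,-11.5,-9.1,-2.7,0,0,0,0.16,-11.5,-9.1,-2.7,0,0,0,0.16,-11.5,-9.1,-2.7,0,0,0,0.16,-11.5,-9.1,-2.7,0,0,0,0.16,-11.5,-9.1,-2.7,0],
)

```text
time: 7.87
tcp_pos: [0.4001, -0.2608, 0.1988]
tcp_rot: [-2.004, -2.419, 0.0]
contact_force: [-0.0, -0.1, -0.5]
width: 0.0855
finger_force: 0.0
```

Run:
```python
from h import *
s=observe(); print(s['q'].round(2)); c=cam("wrist"); p,d=read_camera("wrist"); cv2.imwrite("pics/w2.png",p)
w,uv=pts("wrist",d,d>0,c)
def rect(cx,cy,r,z0,z1,f=True):
    k=(np.hypot(w[:,0]-cx,w[:,1]-cy)<r)&(w[:,2]>z0)&(w[:,2]<z1)&f
    if k.sum()>5: print(k.sum(),w[k][:,2].mean().round(4),cv2.minAreaRect(w[k][:,:2].astype(np.float32)))
b,g,r=p[uv[:,1],uv[:,0]].astype(int).T
rect(.433,-.288,.045,.041,.05,(abs(b-r)<40)); rect(.433,-.288,.07,.005,.012,b>r+30); rect(.632,-.236,.07,.007,.014); rect(.446,-.12,.03,.062,.09)
for l in ["tray_center","cam","stop_top"]:
    for q in regions_of("wrist",l)[:2]:
        W,_=pts("wrist",d,q["region"],c); print(l,round(q["p"],2),(np.array(q["centre"])*[560,420]).round(),len(W),np.median(W,0).round(4))
        if l=="tray_center":
            k=W[:,2]>.041
            if k.sum()>9: print(cv2.minAreaRect(W[k][:,:2].astype(np.float32)))
rel([((.433,-.288,.10),down(10.8))])
```

```text
[-0.74 -0.04  1.7  -0.    1.48 -0.93]
2529 0.0439 ((0.43402665853500366, -0.28825685381889343), (0.0511043518781662, 0.05247693508863449), 11.308764457702637)
2800 0.0077 ((0.4338374137878418, -0.28705042600631714), (0.08838009089231491, 0.08787810802459717), 11.349098205566406)
2436 0.0097 ((0.6316254734992981, -0.237821564078331), (0.09069598466157913, 0.08032654225826263), 15.515508651733398)
1725 0.0768 ((0.44679975509643555, -0.12125847488641739), (0.039176952093839645, 0.03879621624946594), 73.81646728515625)
tray_center 0.97 [314. 227.] 2661 [ 0.4327 -0.2851  0.0439]
((0.43402665853500366, -0.28825685381889343), (0.0511043518781662, 0.05247693508863449), 11.308764457702637)
cam 0.73 [483. 213.] 4967 [ 0.6185 -0.2342  0.0117]
stop_top 0.85 [372.  55.] 1657 [ 0.445  -0.1231  0.0778]
[-0.0002 -0.0003  0.0019] [-3.47  2.61  9.86]
```

View pics/w2.png

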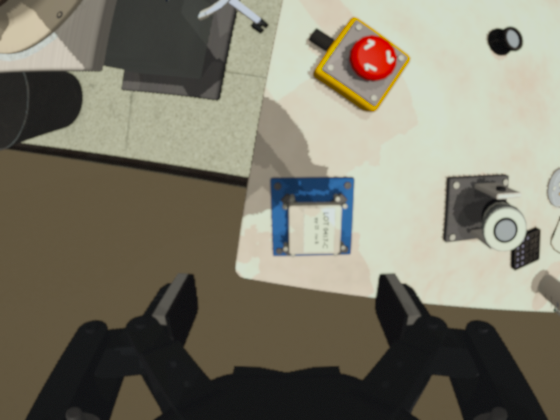

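```bash
python3 -c "
from h import *
rel([((.434,-.288,.08),down(11.3)),((.434,-.288,.0145),down(11.3))])"
```

```text
[-0.0002 -0.0003 -0.0069] [-3.49  2.71 11.86]
[-0.0002 -0.0003 -0.0069] [-3.5   2.71 18.41]
```

play_rows(
  steps=[0,0,-0.007,-3.5,2.7,4,0,0,0,-0.007,-3.5,2.7,8,0,0,0,-0.007,-3.5,2.7,11.8,0,0,0,-0.007,-3.5,2.7,11.8,0,0,0,-0.007,-3.5,2.7,11.8,0],
)

```text
time: 8.48
tcp_pos: [0.4328, -0.2874, 0.0787]
tcp_rot: [-1.989, -2.425, -0.0]
contact_force: [-0.3, 0.4, -0.5]
width: 0.0854
finger_force: 0.0
```

Run:
```python
from h import *
c=cam("wrist"); p,d=read_camera("wrist")
w,uv=pts("wrist",d,d>0,c)
def rect(cx,cy,r,z0,z1,f=True):
    k=(np.hypot(w[:,0]-cx,w[:,1]-cy)<r)&(w[:,2]>z0)&(w[:,2]<z1)&f
    if k.sum()>5: print(k.sum(),w[k][:,2].mean().round(4),cv2.minAreaRect(w[k][:,:2].astype(np.float32)))
b,g,r=p[uv[:,1],uv[:,0]].astype(int).T
rect(.434,-.288,.045,.041,.05,(abs(b-r)<40)); rect(.433,-.288,.07,.005,.012,b>r+30)
rel([((.434,-.288,.0145),down(11.3))])
```

```text
6607 0.0439 ((0.4336066246032715, -0.2880512475967407), (0.05173594132065773, 0.051826827228069305), 11.399086952209473)
6291 0.0077 ((0.43400436639785767, -0.2875545620918274), (0.08859750628471375, 0.08852526545524597), 11.384644508361816)
[-0.0009 -0.001  -0.0002] [0.02 0.04 6.68]
```

play_rows(
  steps=[0,0,0,0,0,3,0,0,0,0,0,0,5.5,0,0,0,0,0,0,6.4,0,0,0,0,0,0,6.4,0,0,0,0,0,0,6.4,1,0,0,0,0,0,6.4,1,0,0,0,0,0,6.4,1,0,0,0,0,0,6.4,1],
  force=40,
)

```text
time: 9.2
tcp_pos: [0.4344, -0.2897, 0.0188]
tcp_rot: [1.992, 2.426, -0.0]
contact_force: [-1.7, 1.1, 11.4]
width: 0.0501
finger_force: 39.4
```

play_rows(
  steps=[0,0,0,0,0,0,1,0,0,0,0,0,0,1,0,0,0,0,0,-1,1,0,0,0,0,0,-3,1,0,0,0,0,0,-7,1,0,0,0,0,0,-11,1,0,0,0,0,0,-15,1,0,0,0,0,0,-18,1],
)

```text
time: 9.87
tcp_pos: [0.4338, -0.2891, 0.2017]
tcp_rot: [1.991, 2.425, -0.0]
contact_force: [0.9, -0.7, 0.6]
width: 0.05
finger_force: 42.3
```

```bash
cat >> h.py <<'E'
a=np.radians(15.5); t=np.radians(25)
X=np.array([np.cos(a),np.sin(a),0]); Y=np.array([-np.sin(a),np.cos(a),0]); Z0=np.array([0,0,1.])
base=np.array([.6316,-.2378,0]); cz=np.cos(t)*Z0-np.sin(t)*X; cx=np.cos(t)*X+np.sin(t)*Z0
view=base-.01*X+.08*Z0+.11*cz
E
python3 - <<'E'
from h import *
s=observe(); print(s['q'].round(2),s['width'])
c=cam("wrist"); p,d=read_camera("wrist"); cv2.imwrite("pics/w3.png",p)
# tray top relative to tool frame
w,uv=pts("wrist",d,d>0,c); R0=R.from_rotvec(s["tcp_rot"]); q=R0.inv().apply(w-s["tcp_pos"])
k=(abs(q[:,0])<.035)&(abs(q[:,1])<.024)&(q[:,2]>-.06)&(q[:,2]<.0)
q=q[k]; m=np.median(q[:,2]); q=q[abs(q[:,2]-m)<.004]
A=np.c_[q[:,:2],np.ones(len(q))]; print("plane",np.linalg.lstsq(A,q[:,2],rcond=None)[0].round(4),len(q),q.min(0).round(4),q.max(0).round(4),cv2.minAreaRect(q[:,:2].astype(np.float32)))
print("view",view)
E
```

```text
[-0.74  0.05  1.61 -0.    1.48 -0.93] 0.05001795641684603
plane [ 0.007  -0.0099 -0.0251] 11231 [-0.0243 -0.024  -0.0272] [ 0.0274  0.024  -0.0211] ((0.0015577878803014755, -4.4014304876327515e-06), (0.05177192762494087, 0.04799038916826248), 0.003831565147265792)
view [ 0.57716643 -0.25289576  0.17969386]
```

View pics/w3.png

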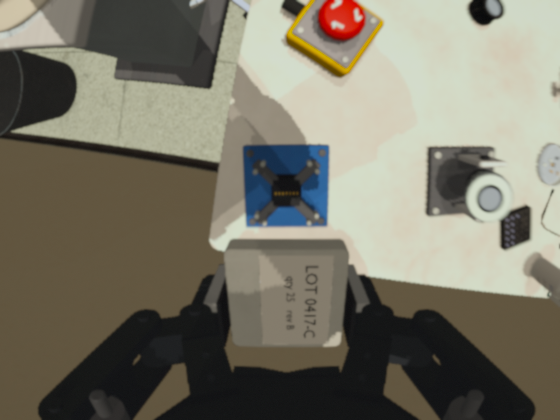

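```bash
cat >> h.py <<'E'
Rt=R.from_matrix(np.c_[np.cross(cx,-cz),cx,-cz]); tcpT=view-Rt.apply([.0015,0,-.0191])
E
python3 -c "
from h import *
print(tcpT); rel([(tcpT,Rt)])"
```

```text
[ 0.58534573 -0.25218406  0.16238338]
[-0.4304  0.0246 -0.0714] [ 0.84 15.46  4.54]
```

play_rows(
  steps=[-0.1,0,-0.01,0.8,3,0,1,-0.2,0.01,-0.03,0.8,6,0.5,1,-0.3,0.02,-0.05,0.8,9,1.5,1,-0.4,0.02,-0.07,0.8,12,3,1,-0.43,0.025,-0.071,0.8,14.5,4,1,-0.43,0.025,-0.071,0.84,15.4,4.5,1,-0.43,0.025,-0.071,0.84,15.46,4.54,1,-0.43,0.025,-0.071,0.84,15.46,4.54,1],
)

```text
time: 10.58
tcp_pos: [0.5835, -0.2506, 0.1521]
tcp_rot: [1.724, 2.265, 0.501]
contact_force: [-1.2, 0.0, -0.4]
width: 0.0504
finger_force: 42.2
```

Run:
```python
from h import *
s=observe(); print(s['q'].round(2),s['width'],s['contact_force']); rel([(tcpT,Rt)])
c=cam("wrist"); p,d=read_camera("wrist"); cv2.imwrite("pics/w4.png",p)
w,uv=pts("wrist",d,d>0,c); R0=R.from_rotvec(s["tcp_rot"]); q=R0.inv().apply(w-s["tcp_pos"])
k=(abs(q[:,0])<.035)&(abs(q[:,1])<.024)&(q[:,2]>-.06)&(q[:,2]<.0)
q=q[k]; m=np.median(q[:,2]); q=q[abs(q[:,2]-m)<.004]
A=np.c_[q[:,:2],np.ones(len(q))]; print("plane",np.linalg.lstsq(A,q[:,2],rcond=None)[0].round(4),len(q),cv2.minAreaRect(q[:,:2].astype(np.float32)))
k=(np.hypot(w[:,0]-.632,w[:,1]+.238)<.07)&(w[:,2]>.007)&(w[:,2]<.014); print(k.sum(),cv2.minAreaRect(w[k][:,:2].astype(np.float32)))
p,d=read_camera("side"); cv2.imwrite("pics/s4.png",cv2.resize(p[120:300,200:440],None,fx=3,fy=3))
```

```text
[-0.71  0.14  1.68  0.4   1.12 -1.12] 0.050404961096018025 [-1.15367324  0.00442232 -0.3736303 ]
[-0.0071 -0.0082 -0.003 ] [-0.19  0.55 -0.88]
plane [ 0.0066 -0.0094 -0.025 ] 11229 ((0.001223009079694748, -8.922070264816284e-07), (0.05246477946639061, 0.04799109697341919), 0.0001185865476145409)
4002 ((0.63181471824646, -0.23600168526172638), (0.0902494415640831, 0.07603996992111206), 15.386240005493164)
```

View pics/s4.png

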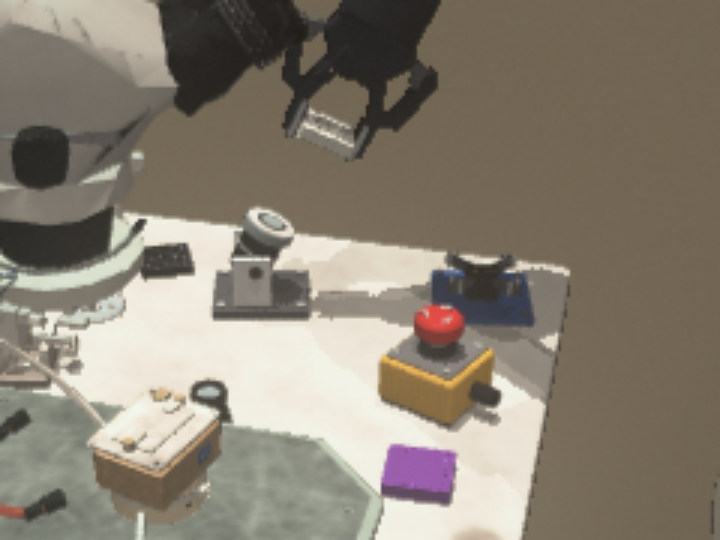

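View pics/w4.png

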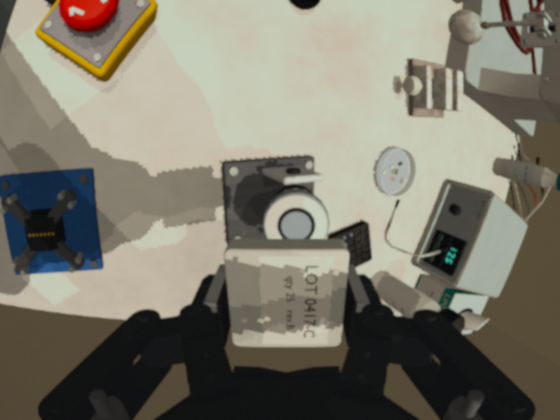

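play_rows(
  steps=[-0.007,-0.008,-0.003,-0.19,0.55,-0.88,1,-0.007,-0.008,-0.003,-0.19,0.55,-0.88,1,-0.007,-0.008,-0.003,-0.19,0.55,-0.88,1,-0.007,-0.008,-0.003,-0.19,0.55,-0.88,1,-0.007,-0.008,-0.003,-0.19,0.55,-0.88,1,-0.007,-0.008,-0.003,-0.19,0.55,-0.88,1],
)

```text
time: 11.18
tcp_pos: [0.5853, -0.2523, 0.1616]
tcp_rot: [1.717, 2.255, 0.502]
contact_force: [-0.0, 0.7, -1.1]
width: 0.0499
finger_force: 42.2
```

Run:
```python
from h import *
s=observe(); print(s['joint_velocities'].round(3)); rel([(tcpT,Rt)])
for n in ("top","side"):
    p,d=read_camera(n); w,uv=pts(n,d,d>0)
    q=(w-view)@np.c_[cx,Y,cz]; k=(np.abs(q)<[.035,.035,.014]).all(1)&(p[uv[:,1],uv[:,0]].min(1)>100)
    q=q[k]; print(n,k.sum(),q.mean(0).round(4),q.min(0).round(4),q.max(0).round(4)) if k.any() else print(n,0)
    k=(np.hypot(w[:,0]-.447,w[:,1]+.12)<.02)&(w[:,2]>.055)&(w[:,2]<.1); print("head",k.sum(),w[k].max(0).round(4) if k.any() else 0)
```

```text
[ 0.001  0.     0.    -0.    -0.002 -0.001]
[ 0.0009 -0.0003 -0.0014] [ 0.01  0.04 -0.07]
top 141 [0.0021 0.0187 0.0039] [-0.0319  0.0034 -0.011 ] [0.0307 0.0261 0.0095]
head 192 [ 0.4658 -0.1022  0.0832]
side 167 [0.0003 0.0148 0.0035] [-0.0249 -0.0224 -0.0111] [0.0301 0.0316 0.011 ]
head 150 [ 0.4651 -0.1001  0.0808]
```

```bash
python3 -c "
from bench import *
print(close_job())"
```

```text
the job is handed in; nothing more can be done
None
```

The job is handed in: I pressed the stop button fully down and turned it clockwise until it hit its end stop, and it is standing out again. The tray is held still, underside to the lens, with the gripper within about 1 mm of its target pose for the viewing point.

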